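# Put the citrus juicer back together

## Task

Reassemble the washed citrus juicer where its base stands: first the strainer over the spindle and down into the juice bowl, then the small cone onto the spindle, then the large cone over the small one, and last the smoked cover over it all. Let each part go once it is fully home and level before you fetch the next, and leave the lemons, onion, garlic and glass standing where they are.

Things in the scene. Friction and masses are not known exactly. Their poses are not given: they have to be found in the camera images.
- juicer_base: Fixed white motor base, round, 126 mm across, under an open grey juice bowl with a spout on its -x side (reaches 77 mm out, 51 mm up) and an upright steel spindle in the middle. Origin: centre of its underside, z up along the spindle. Bowl rim 80 mm up, 118 mm wide inside, floor at 48 mm; spindle 12 mm thick, tapering from 105 mm up to a 4 mm tip at 117 mm. All parts seat centred on the spindle.
- strainer: White round basket open upward. Origin: underside centre, z up. Flange 125 mm across, underside at 15 mm, 3 mm thick: rests on the bowl's rim (origin then 65 mm above the base's). Basket 94-106 mm wide, inside 89 mm at its slotted floor. Grip its central hub tube: 28 mm diameter, 30 mm high, 17 mm hole through for the spindle; fingers inside the basket, opened at most 50 mm. 70 g.
- small_cone: White ribbed reamer cone, the smaller, 46 mm high. Origin: underside centre, z up. Flange 58 mm across, 4 mm thick at the bottom; upright skirt 40 mm in diameter from 4 to 26 mm (grip here); ribbed dome above. An 18 mm bore 26 mm deep in the underside takes the spindle; it sits on the top of the strainer's hub, origin then 95 mm above the base's. 50 g.
- large_cone: White ribbed reamer cone, the larger, 61 mm high, hollow and open below, no flange. Origin: underside centre, z up. Upright skirt 58 mm in diameter from 0 to 30 mm (grip here), inside 48 mm wide; ribbed dome above. It drops over the small cone and rests on that one's flange, origin then 99 mm above the base's. 70 g.
- cover: Smoke-grey see-through dome, open below, 116 mm in diameter. Origin: underside centre, z up. Lowest 6 mm: a tapered spigot, 88-95 mm wide, that enters the strainer's basket; the dome's rim then rests on the strainer's flange, origin 77 mm above the base's. Dome top at 94 mm; grey knob 23 mm in diameter from 94 to 120 mm (grip here). It clears the cones inside. 120 g.
- lemon_a: A lemon, 71x53x51 mm, lying; bystander. Origin: centre of its underside at the start.
- lemon_b: Another lemon, 71x53x51 mm, lying; bystander. Origin: centre of its underside at the start.
- onion: A brown onion, 78x79x85 mm; bystander. Origin: centre of its underside.
- garlic: A garlic bulb, 60x60x59 mm; bystander. Origin: centre of its underside.
- tumbler: An empty drinking glass, 84 mm in diameter, 93 mm high; bystander. Origin: centre of its underside.
Mind the look-alikes: they are no part of the job. Leave any pink look-alike of the large_cone alone.

How it is judged (in metres and radians):
On the way, in this order (a step that is already met when the one before it is completed fails the run):
1. the strainer is down in the juice bowl with its flange on the bowl's rim, and let go (horizontal distance between strainer and juicer_base below 0.006 m and z of strainer in the frame of juicer_base between 0.061 and 0.069 m and angle between strainer's own z axis and vertical below 0.07 rad and linear speed of strainer below 0.03 m/s and contact force between strainer and the fingers below 0.05 N), for 0.2 s.
2. the small cone is on the spindle, down on the strainer's hub, and let go (horizontal distance between small_cone and juicer_base below 0.006 m and z of small_cone in the frame of juicer_base between 0.091 and 0.099 m and angle between small_cone's own z axis and vertical below 0.07 rad and linear speed of small_cone below 0.03 m/s and contact force between small_cone and the fingers below 0.05 N), for 0.2 s.
3. the large cone is over the small one, down on its flange, and let go (horizontal distance between large_cone and juicer_base below 0.006 m and z of large_cone in the frame of juicer_base between 0.095 and 0.103 m and angle between large_cone's own z axis and vertical below 0.07 rad and linear speed of large_cone below 0.03 m/s and contact force between large_cone and the fingers below 0.05 N), for 0.2 s.
4. the cover is over the cones, down on the strainer's flange, and let go (horizontal distance between cover and juicer_base below 0.006 m and z of cover in the frame of juicer_base between 0.073 and 0.081 m and angle between cover's own z axis and vertical below 0.07 rad and linear speed of cover below 0.03 m/s and contact force between cover and the fingers below 0.05 N), for 0.2 s.
At the end, for the whole second after the job is handed in: Strainer, small cone, large cone and cover all stand on the juicer base: each centred on the spindle within 6 mm, at its seated height (65, 95, 99 and 77 mm above the base's origin) within 4 mm, upright within 0.07 rad, at rest and released (all of step 1 and all of step 2 and all of step 3 and all of step 4); the robot touches nothing.
It fails at once if a lemon is shifted by more than 30 mm (distance of lemon_a from where it was at the start of the episode above 0.03 m).
It fails at once if a lemon is shifted by more than 30 mm (distance of lemon_b from where it was at the start of the episode above 0.03 m).
It fails at once if the onion is shifted by more than 30 mm (distance of onion from where it was at the start of the episode above 0.03 m).
It fails at once if the garlic is shifted by more than 30 mm (distance of garlic from where it was at the start of the episode above 0.03 m).
It fails at once if the drinking glass is shifted by more than 30 mm (distance of tumbler from where it was at the start of the episode above 0.03 m).
It also fails if it takes over 90 s, if anything falls off the work surface, if the arm or the gripper's body presses on something with over 40 N, if the wrist force passes 120 N, or if a joint passes its speed limit or range.

## Robot

A 6-joint arm with a two-finger parallel gripper is mounted at the origin on a cart in front of the work surface, level with it; the furniture and walls round the work are solid. World frame = base frame: x ahead of the robot, y to its left, z up, the work surface at z = 0. Lengths are in m, angles in degrees, forces in N, time in s.
With the tool pointing down it reaches from about 0.4 to 0.825 m from the base axis. Payload 7 kg.
Tool frame: the origin (TCP) lies midway between the tips of the shut fingers; the grasp point (between the pads) lies 19 mm behind it; z points along the fingers, y is the line along which they close (so a half turn about z gives the same grasp; the last joint's range is limited). The gripper opens to 88 mm and grips with 3 to 60 N. Pads are 19 mm wide; open, the fingers measure 130 mm over their backs; the gripper's body (78 mm by 193 mm) begins 47 mm behind the grasp point.
Start: joints at [83.256, 20.546, 0.682, 0, -70.136, -16.507], TCP at [0.266, 0.62, 0.227] pointing down, gripper open.
Joint ranges: [-176.03, 176.03], [-82.01, 121.73], [-58.28, 71.71], [-173.87, 95.51], [-174.79, -0.11], [-173.66, 173.66]. Speed limits (degrees/s): [136.94, 136.94, 172.46, 180, 180, 180].

## Interface

Orientations are given as [roll, pitch, yaw] about the fixed x, y, z axes, in that order (R = Rz(yaw) Ry(pitch) Rx(roll)).
In Python, from plant import ctrl gives the robot as it stands. The module is installed in compiled form; this text tells all that it offers.
- The arm moves only by the tool send_rows, never from a script. Its argument "plan" is a list that holds one entry, the list of rows, each a list of 6 numbers: the shift along the tool's x, y, z in fractions of the full range, 1 being 50 cm, then the turn, a rotation vector about the tool's x, y, z in normalised numbers (1 is 90 degrees). A call has 1 to 8 rows; each row is the pose to reach, as a shift and turn from the pose commanded when the call began, along the tool's axes at that moment; what a row does not reach only later rows make up. A row lasts 1/12 s, in which the tool goes at most 41.7 mm and 7.16 degrees, less where a joint would pass 70% of its speed; a pose out of reach is approached as far as the arm can. A call with a gripper value outside its range is refused whole. "fingers" is the opening, from 0 (shut) to 1 (fully open), set as the call begins (left out, the last holds). The fingers move at their own pace and stop on an object; the grip force is fixed at half the most. Time passes only in rows, so rows that repeat a pose let the fingers close. It gives the time, the measured TCP pose, the force, the opening and the grip force at its end, in the units of the state.
- ctrl.get_obs(): the state, without advancing time (a new reading comes with each control period).
- ctrl.snapshot(name): name is "scene" or "top" or "wrist"; returns a dict with "img" (384x512x3 uint8, red, green, blue), "K" (3x3 intrinsics, pixels), "pose" (4x4, takes a point from camera to world coordinates). Camera axes: x right, y down, z forward; pixel columns grow to the right and rows downward; lengths in m; the calibration is good to about 2 mm. A picture is of the moment at which its call begins. There is no depth.
- ctrl.close_job(): hands the job in; it is judged then, once.
The state is a dict: "clock": time; "joint_pos": joint angles; "qvel": joint speeds; "tau": joint torques, N m; "tool_pos": TCP position; "orientation": TCP orientation; "force": force on the tool from outside, world axes, zero at the start; "moment": the same for the moment, N m; "opening": finger opening in m; "gripper_force": force on a finger pad.
Only numpy, scipy, OpenCV 4.12 (cv2) and the standard library are available. Lean on these libraries where they do the work, as an engineer would, in place of code of your own. Each camera call takes 0.05 s, during which the arm holds its last target. There are 200 camera calls.

## Working session

There is one attempt and no reset: what is moved stays moved. The work goes in short steps, Python scripts to look and compute and a tool call to move; the robot and the scene stay as the last step left them, time stands still between calls to the robot, and variables do not carry over. Pictures are saved under pics/ and viewed, at most 14 in all, crops included, and the job is handed in when it is done.

Besides the shell and the picture viewer there is one more tool, called after "Emit:" as name(argument=value, ...), one argument or row to a line, values as JSON. send_rows: Moves the arm, as the interface text tells. Its arguments: {"type":"object","properties":{"plan":{"type":"array","items":{"type":"array","items":{"type":"array","items":{"type":"number"}}}},"fingers":{"type":"number"}},"required":["plan"]}

```bash
mkdir -p pics
python3 - <<'E'
from plant import ctrl
import cv2, numpy as np
o=ctrl.get_obs();print({k:np.round(v,3).tolist() for k,v in o.items()})
for n in ("scene","top"):
    s=ctrl.snapshot(n);cv2.imwrite(f"pics/{n}0.png",cv2.resize(s["img"][:,:,::-1],(800,600),interpolation=cv2.INTER_CUBIC))
    print(n,np.round(s["K"],2).tolist(),np.round(s["pose"],4).tolist())
    np.savez(f"{n}0.npz",**s)
E
```

```text
{'clock': 0.0, 'joint_pos': [83.255, 20.591, 0.635, -0.021, -70.137, -16.506], 'qvel': [0.023, -0.029, -0.018, 0.046, 0.061, -0.019], 'tau': [-0.001, -58.272, 29.306, 6.997, 0.007, -0.0], 'tool_pos': [0.266, 0.62, 0.226], 'orientation': [179.905, -0.007, -23.258], 'force': [-0.467, -0.829, 0.739], 'moment': [0.011, -0.019, -0.022], 'gripper_force': 0.0, 'opening': 0.088}
scene [[407.46, 0.0, 250.31], [0.0, 407.46, 192.43], [0.0, 0.0, 1.0]] [[-0.8627, -0.359, 0.3563, 0.1431], [-0.5058, 0.6137, -0.6063, 0.2714], [-0.001, -0.7032, -0.711, 0.7496], [0.0, 0.0, 0.0, 1.0]]
top [[434.94, 0.0, 256.58], [0.0, 434.94, 193.45], [0.0, 0.0, 1.0]] [[0.0033, -0.9806, 0.196, 0.2572], [-1.0, -0.0043, -0.0047, -0.3222], [0.0055, -0.196, -0.9806, 1.2908], [0.0, 0.0, 0.0, 1.0]]
```

View pics/scene0.png

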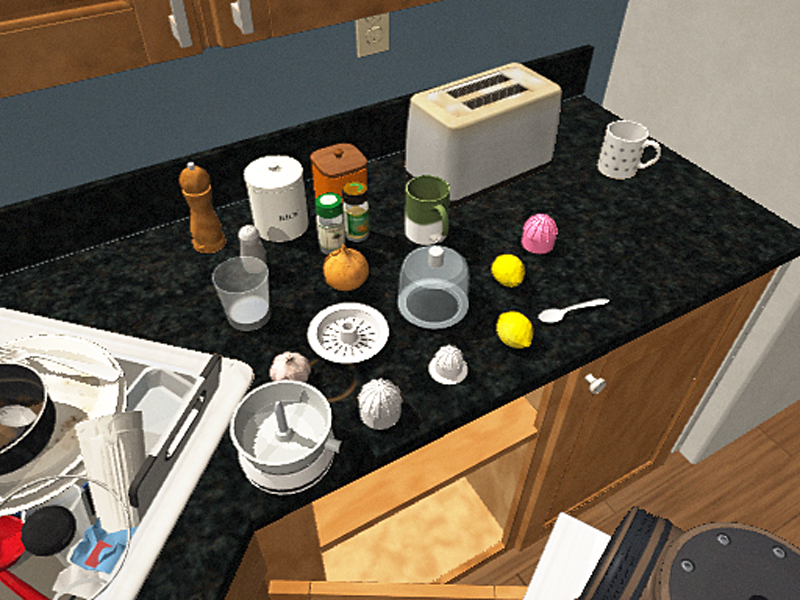

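View pics/top0.png

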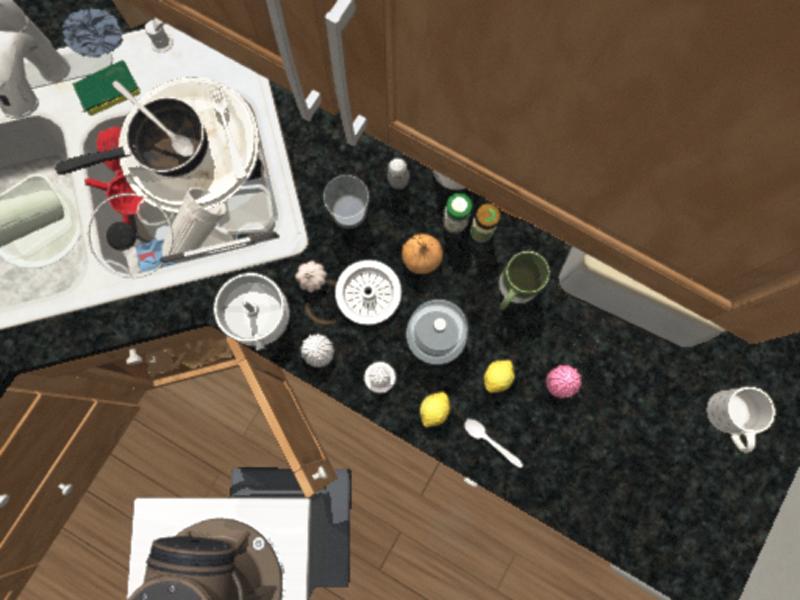

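Scene (800-px view): base (283,440), strainer (348,332), white small flanged cone (448,365), white large cone (380,403), cover (433,285). Pink look-alike at (540,233) is to be left alone. Next come enlarged crops.

Run:
```python
import cv2, numpy as np
for n,(x,y,w,h) in dict(top=(130,150,200,150),scene=(140,140,180,135+0)).items():
    im=np.load(f"{n}0.npz")["img"][:,:,::-1][y:y+h,x:x+w]
    c=cv2.resize(im,None,fx=4 if n=="top" else 800/180,fy=4 if n=="top" else 800/180,interpolation=cv2.INTER_CUBIC)
    cv2.imwrite(f"pics/{n}1.png",c[:600])
```

```text
(no output)
```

View pics/top1.png

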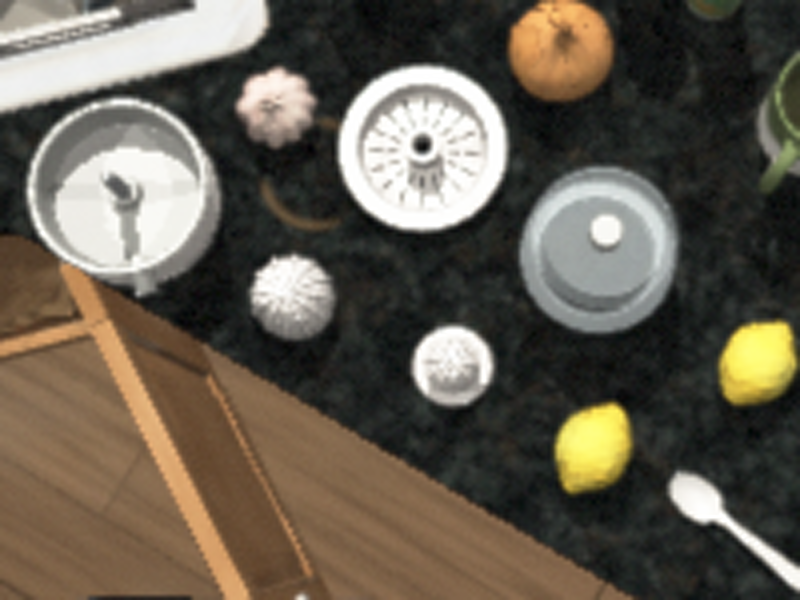

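The top crop shows these extents: bowl rim x 27–213, y 97–280. Strainer flange x 338–508, y 65–231. Small cone flange x 411–494, y 325–408. Large cone x 249–336, y 254–340. Cover x 519–678, y 166–332, with its knob at (605,232).

View pics/scene1.png

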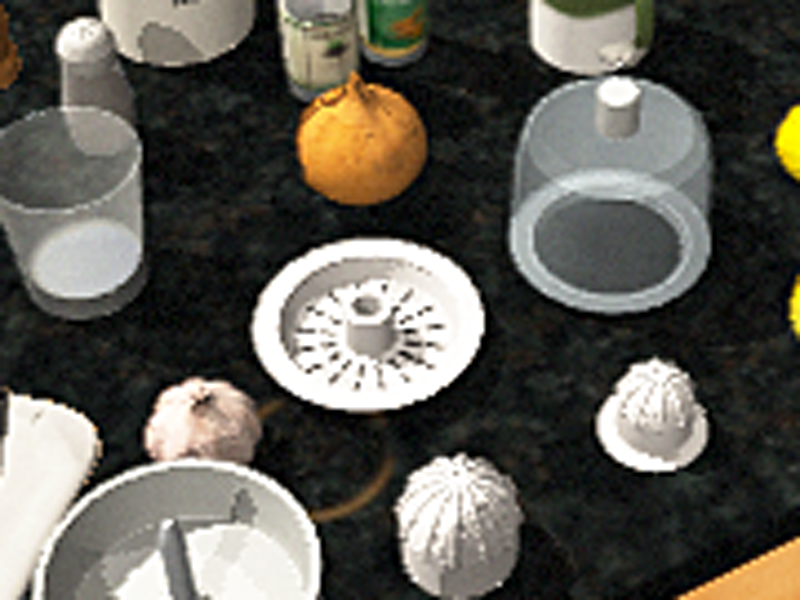

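The scene crop shows: strainer flange x 251–486, y 238–411. Small cone x 596–708, bottom 471. Large cone x 396–522, y 452–600. Cover x 509–712, bottom 312. Bowl rim right 322, top 459. The white large cone is unflanged and the white small cone has a flange, which matches the descriptions.

```bash
cat > h.py <<'E'
import numpy as np
from scipy.optimize import least_squares
M=dict(base=[(.080,.0625)],strainer=[(.018,.0625),(.015,.0625)],small=[(0,.029),(.004,.029)],large=[(0,.029),(.03,.029)],cover=[(.006,.058),(.05,.058)])
def proj(s,P):
    T=s["pose"];c=(P-T[:3,3])@T[:3,:3];p=c@s["K"].T;return p[:,:2]/p[:,2:]
def circ(x,y,L):
    a=np.linspace(0,2*np.pi,181)
    return np.vstack([np.c_[x+r*np.cos(a),y+r*np.sin(a),0*a+z] for z,r in L])
def fit(s,L,ext,off,k):
    # ext: umin,umax,vmin,vmax in crop px, None to skip
    m=[i for i in range(4) if ext[i] is not None]
    t=np.array([(ext[i]+.5)/k-.5+off[i//2] for i in m])
    f=lambda q:(lambda p:np.array([p[:,0].min(),p[:,0].max(),p[:,1].min(),p[:,1].max()])[m]-t)(proj(s,circ(q[0],q[1],L)))
    r=least_squares(f,[.5,-.1]);return np.round(r.x,4),np.round(r.fun,2)
E
python3 - <<'E'
from h import *
N=None
t=np.load("top0.npz");s=np.load("scene0.npz")
T=dict(base=(27,213,97,280),strainer=(338,508,65,231),small=(411,494,325,408),large=(N,N,N,340),cover=(519,678,166,332))
S=dict(base=(33,322,459,N),strainer=(251,486,238,411),small=(596,708,N,471),large=(396,522,N,600),cover=(509,712,N,312))
for n in M:
    print(n,"top",*fit(t,M[n],T[n],(130,150),4) if n!="large" else ("",),"scene",*fit(s,M[n],S[n],(140,140),800/180))
def ray(s,u,v,z,off,k):
    d=s["pose"][:3,:3]@np.linalg.inv(s["K"])@[(u+.5)/k-.5+off[0],(v+.5)/k-.5+off[1],1];o=s["pose"][:3,3]
    return np.round(o+d*(z-o[2])/d[2],4)
print("hub top",ray(t,422,145,.03,(130,150),4),ray(s,369,303,.03,(140,140),800/180))
print("knob",ray(t,605,230,.12,(130,150),4),ray(s,619,92,.12,(140,140),800/180))
print("large top silhouettes: centre at z .03",ray(t,292.5,297,.03,(130,150),4))
for n,u,v,z in (("garlic",277,107,.03),("onion",560,50,.045),("lemA",594,448,.025),("lemB",757,362,.025)):print(n,ray(t,u,v,z,(130,150),4))
E
```

```text
base top [ 0.489  -0.0536] [ 1.13 -1.13  1.23 -1.16] scene [ 0.4919 -0.05  ] [ 0.2  -0.21  0.03]
strainer top [ 0.5329 -0.2648] [ 0.36 -0.36  0.26 -0.25] scene [ 0.535  -0.2632] [ 0.5  -0.5  -0.23  0.25]
small top [ 0.3705 -0.2881] [ 0.55 -0.55  0.49 -0.48] scene [ 0.3742 -0.2875] [ 0.12 -0.12  0.01]
large top  scene [ 0.421  -0.1696] [ 0.71 -0.71  0.04]
cover top [ 0.4542 -0.3941] [-0.3   0.29  0.06 -0.06] scene [ 0.4575 -0.3944] [-0.59  0.57 -0.06]
hub top [ 0.5318 -0.2646  0.03  ] [ 0.5348 -0.2641  0.03  ]
knob [ 0.4534 -0.3943  0.12  ] [ 0.4543 -0.3913  0.12  ]
large top silhouettes: centre at z .03 [ 0.4181 -0.1718  0.03  ]
garlic [ 0.5602 -0.1563  0.03  ]
onion [ 0.601  -0.3666  0.045 ]
lemA [ 0.3103 -0.391   0.025 ]
lemB [ 0.3726 -0.5099  0.025 ]
```

Both views agree within about 3 mm. Next I go over the base at a safe height and check it with the wrist camera, turning to yaw −33 on the way so the gripper's long side runs parallel to the wall cabinets.

Units first: shifts go in shares of 50 cm and turns go in shares of 90 degrees. So 15.9 cm / 50 = 0.318, 14 cm / 50 = 0.28.

Emit:
send_rows(
  plan=[
    [[0,0,-0.16,0,0,0],[0,0,-0.16,0,0,0],[0,0,-0.16,0,0,0],[0.28,0.318,-0.16,0,0,0],[0.28,0.318,-0.16,0,0,0],[0.28,0.318,-0.16,0,0,0],[0.28,0.318,-0.16,0,0,0],[0.28,0.318,-0.16,0,0,0]],
  ],
)

```text
clock: 0.77
tool_pos: [0.3313, 0.4201, 0.3062]
orientation: [180.0, 0.0, -23.2]
force: [1.2, -0.1, 0.4]
opening: 0.0876
gripper_force: 0.0
```

In the tool's units: 22.5 cm / 50 = 0.45, 20 cm / 50 = 0.4, 10 degrees / 90 = 0.1111.

Emit:
send_rows(
  plan=[
    [[0.4,0.45,0,0,0,0.1111],[0.4,0.45,0,0,0,0.1111],[0.4,0.45,0,0,0,0.1111],[0.4,0.45,0,0,0,0.1111],[0.4,0.45,0,0,0,0.1111],[0.4,0.45,0,0,0,0.1111],[0.4,0.45,0,0,0,0.1111],[0.4,0.45,0,0,0,0.1111]],
  ],
  fingers=0.45,
)

```text
clock: 1.43
tool_pos: [0.4265, 0.1321, 0.3067]
orientation: [180.0, -0.0, -33.4]
force: [-0.4, 0.5, -0.9]
opening: 0.0415
gripper_force: 0.0
```

```bash
cat >> h.py <<'E'
from scipy.spatial.transform import Rotation as Ro
def go(x,y,z,yaw=None):
    from plant import ctrl
    o=ctrl.get_obs();R=Ro.from_euler("xyz",o["orientation"],degrees=True)
    tgt=R if yaw is None else Ro.from_euler("xyz",[180,0,yaw],degrees=True)
    print("cm",np.round(R.inv().apply(np.array([x,y,z])-o["tool_pos"])*100,2),"rot",np.round((R.inv()*tgt).as_rotvec(degrees=True),2))
def snap(name,path):
    from plant import ctrl; import cv2
    s=ctrl.snapshot(name);np.savez(path+".npz",**s)
    cv2.imwrite(f"pics/{path}.png",cv2.resize(s["img"][:,:,::-1],(800,600),interpolation=cv2.INTER_CUBIC));return s
E
python3 -c "
from h import *
go(.491,-.052,.305,-33)"
```

```text
cm [15.52 11.82  0.18] rot [ 0.02 -0.02 -0.4 ]
```

In the tool's units: 15.5 cm / 50 = 0.31, 11.8 cm / 50 = 0.236.

Emit:
send_rows(
  plan=[
    [[0.31,0.236,0.004,0,0,0],[0.31,0.236,0.004,0,0,0],[0.31,0.236,0.004,0,0,0],[0.31,0.236,0.004,0,0,0],[0.31,0.236,0.004,0,0,0],[0.31,0.236,0.004,0,0,0],[0.31,0.236,0.004,0,0,0]],
  ],
)

```text
clock: 2.02
tool_pos: [0.4911, -0.0486, 0.3038]
orientation: [179.9, 0.1, -33.5]
force: [-0.3, 1.3, -0.5]
opening: 0.0395
gripper_force: 0.0
```

```bash
python3 -c "
from h import *
s=snap('wrist','w1');print(np.round(s['pose'],4).tolist(),s['K'][0],s['K'][1,2])
for P in ([.4905,-.052,.117],[.4905,-.052,.08],[.534,-.2645,.03]): print(proj(s,np.array([P]))*800/512)
go(.534,-.2645,.2,-33)"
```

```text
[[-0.5512, -0.8051, -0.2192, 0.5491], [-0.8344, 0.5322, 0.1435, -0.0863], [0.0011, 0.2619, -0.9651, 0.4616], [0.0, 0.0, 0.0, 1.0]] [325.41260812   0.         252.63738539] 196.2616342891408
[[399.52395142 270.65826774]]
[[399.02799842 261.22407128]]
[[596.58231835  54.30933464]]
cm [15.53 15.73 10.4 ] rot [ 0.03  0.05 -0.37]
```

View pics/w1.png

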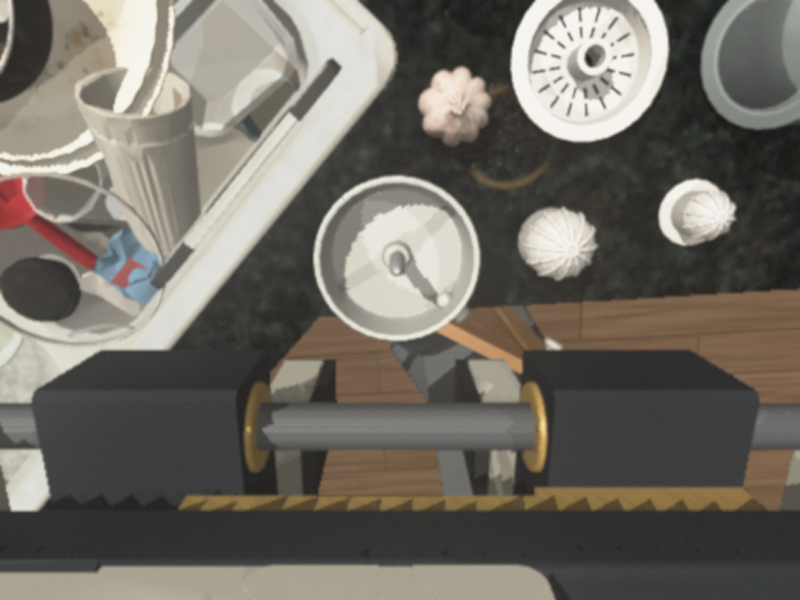

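The wrist view shows the bowl rim at x 314–480, y 176–340, the spindle tip near (401,268), and the strainer hub top at (594,57). Predictions were (399,261) for the rim centre, (400,271) for the tip and (597,54) for the hub, so they agree within about 2–3 mm.

```bash
python3 -c "
from h import *
s=np.load('w1.npz');k=800/512
print(fit(s,M['base'],(314,480,176,340),(0,0),k))
def ray(u,v,z):
    d=s['pose'][:3,:3]@np.linalg.inv(s['K'])@[(u+.5)/k-.5,(v+.5)/k-.5,1];o=s['pose'][:3,3];return np.round(o+d*(z-o[2])/d[2],4)
print('hub',ray(594,57,.03),fit(s,M['strainer'],(511,669,None,141),(0,0),k),'small',fit(s,M['small'],(658,None,178,247),(0,0),k))
go(.534,-.2645,.2,-33)"
```

```text
(array([ 0.4915, -0.0506]), array([ 0.4 , -0.4 ,  0.27, -0.35]))
hub [ 0.5337 -0.2619  0.03  ] (array([ 0.5339, -0.2636]), array([-0.07,  0.07,  0.01])) small (array([ 0.3712, -0.287 ]), array([-0.  ,  0.85, -0.91]))
cm [15.53 15.73 10.4 ] rot [ 0.03  0.05 -0.37]
```

In the tool's units: 16 cm / 50 = 0.32, 15.6 cm / 50 = 0.312.

Emit:
send_rows(
  plan=[
    [[0.31,0.312,0.1,0,0,0],[0.31,0.312,0.1,0,0,0],[0.31,0.312,0.2,0,0,0],[0.31,0.312,0.32,0,0,0],[0.31,0.312,0.32,0,0,0],[0.31,0.312,0.32,0,0,0],[0.31,0.312,0.32,0,0,0],[0.31,0.312,0.32,0,0,0]],
  ],
)

```text
clock: 2.73
tool_pos: [0.5328, -0.2631, 0.1383]
orientation: [179.8, 0.5, -33.3]
force: [-0.3, 0.3, -0.6]
opening: 0.039
gripper_force: 0.0
```

```bash
python3 -c "
from h import *
s=snap('wrist','w2')
for P in ([.534,-.263,.03],[.534,-.263,.018]): print(proj(s,np.array([P]))*800/512)
go(.534,-.263,.007,-33)"
```

```text
[[393.26989032 298.11945152]]
[[393.26369159 292.72277207]]
cm [ 0.15 -0.   13.41] rot [ 0.13  0.34 -0.31]
```

View pics/w2.png

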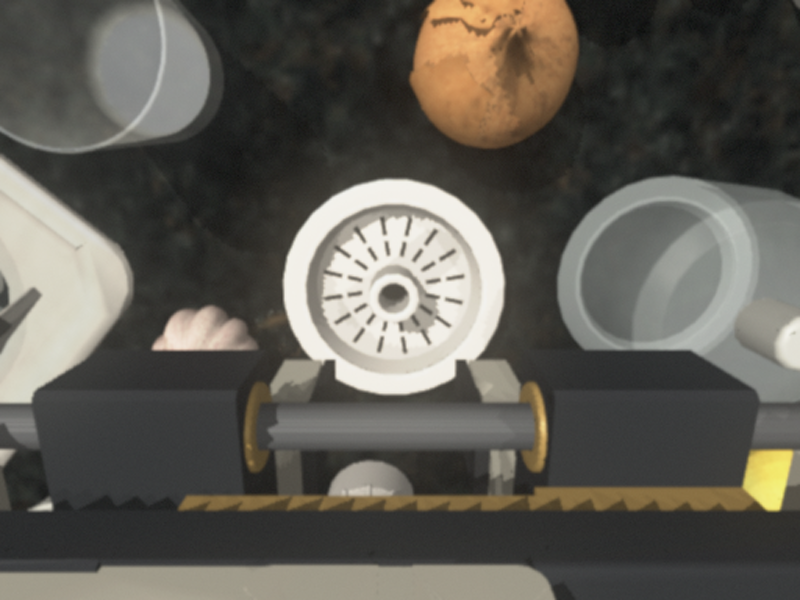

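The hub top is at (394,295) against a predicted (393,298). So I add 1.5 mm along tool x, then descend and grip.

Emit:
send_rows(
  plan=[
    [[0.006,0,0.06,0,0,0],[0.006,0,0.13,0,0,0],[0.006,0,0.19,0,0,0],[0.006,0,0.23,0,0,0],[0.006,0,0.252,0,0,0],[0.006,0,0.26,0,0,0],[0.006,0,0.26,0,0,0],[0.006,0,0.26,0,0,0]],
  ],
)

```text
clock: 3.45
tool_pos: [0.5391, -0.2639, 0.0163]
orientation: [-180.0, -0.1, -33.2]
force: [0.9, 0.1, 0.3]
opening: 0.0392
gripper_force: 0.0
```

Emit:
send_rows(
  plan=[
    [[0,0,0,0,0,0],[0,0,0,0,0,0],[0,0,0,0,0,0],[0,0,0,0,0,0],[0,0,0,0,0,0]],
  ],
  fingers=0.1,
)

```text
clock: 3.87
tool_pos: [0.5385, -0.2646, 0.016]
orientation: [-180.0, -0.1, -33.2]
force: [-0.8, 0.9, 6.8]
opening: 0.0272
gripper_force: 30.0
```

```bash
python3 -c "
from h import *
go(.4915,-.0506,.155,-33)"
```

```text
cm [-15.64 -15.32 -13.92] rot [-0.04 -0.12 -0.25]
```

Gripped at 27 mm, 30 N. The hub sits about 3 mm behind the TCP along tool x. I lift, move over the base, and look.

In the tool's units: -15.3 cm / 50 = -0.306, -14 cm / 50 = -0.28.

Emit:
send_rows(
  plan=[
    [[0,0,-0.08,0,0,0],[0,0,-0.16,0,0,0],[0,0,-0.24,0,0,0],[0,0,-0.28,0,0,0],[-0.08,-0.08,-0.28,0,0,0],[-0.16,-0.16,-0.28,0,0,0],[-0.24,-0.24,-0.28,0,0,0],[-0.306,-0.306,-0.28,0,0,0]],
  ],
)

```text
clock: 4.53
tool_pos: [0.5029, -0.0999, 0.155]
orientation: [-180.0, -0.0, -33.3]
force: [1.1, 1.8, -0.7]
opening: 0.027
gripper_force: 30.0
```

Emit:
send_rows(
  plan=[
    [[0,0,0,0,0,0],[0,0,0,0,0,0],[0,0,0,0,0,0],[0,0,0,0,0,0]],
  ],
)

```text
clock: 4.87
tool_pos: [0.5039, -0.1018, 0.1547]
orientation: [-180.0, -0.0, -33.3]
force: [0.8, -0.2, 0.0]
opening: 0.0269
gripper_force: 30.0
```

```bash
python3 -c "
from h import *
from plant import ctrl
s=snap('wrist','w3')
o=ctrl.get_obs();print(o['tool_pos'],o['orientation'])
R=Ro.from_euler('xyz',o['orientation'],degrees=True)
P=o['tool_pos']+R.apply([-.0031,0,-.014]);print(P,proj(s,P[None])*800/512)
go(.4941,-.0523,.12,-33)"
```

```text
[ 0.50385818 -0.10213039  0.15451832] [ 1.79992175e+02  2.70376944e-03 -3.33412505e+01]
[ 0.50127001 -0.10042532  0.16851846] [[396.78112752 409.64081284]]
cm [-3.55 -3.63  3.45] rot [ 0.01  0.   -0.34]
```

View pics/w3.png

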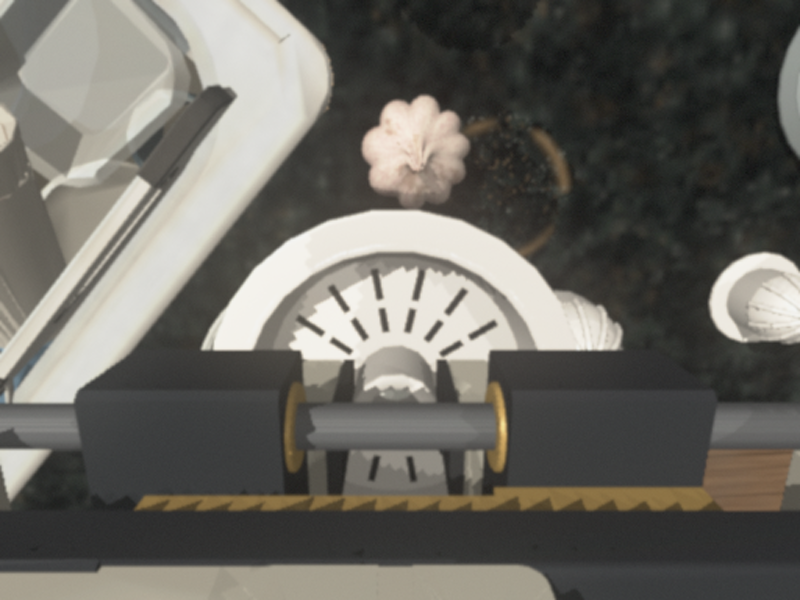

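The strainer hangs level between the fingers. Its far flange edge is at y=210 in the picture. I check that against the predicted in-hand offset.

```bash
python3 -c "
from h import *
s=np.load('w3.npz');t=np.array([.50386,-.10213]);ux=np.array([.8354,-.5497])
for d in (-.005,-.003,-.001):
  for z in (.1565,.1545):
    c=t+d*ux;p=proj(s,circ(*c,[(z,.0625)]))*800/512;print(d,z,p.min(0),p.max(0))"
```

```text
-0.005 0.1565 [208.81304371 208.51204101] [584.48789756 555.1008393 ]
-0.005 0.1545 [210.91769083 208.02585973] [582.3373863 551.1427261]
-0.003 0.1565 [208.24155533 201.76688817] [585.082465   550.51241036]
-0.003 0.1545 [210.35914761 201.3630572 ] [582.91859328 546.59050767]
-0.001 0.1565 [207.66650996 194.97563915] [585.68073661 545.89814194]
-0.001 0.1545 [209.79716757 194.65529014] [583.50337991 542.01291819]
```

```bash
python3 -c "
from h import *
go(.4948,-.0535,.081,-33)"
```

```text
cm [-3.43 -3.57  7.35] rot [ 0.01  0.   -0.34]
```

Emit:
send_rows(
  plan=[
    [[-0.068,-0.072,0,0,0,0],[-0.068,-0.072,0,0,0,0],[-0.068,-0.072,0,0,0,0],[-0.068,-0.072,0.02,0,0,0],[-0.068,-0.072,0.04,0,0,0],[-0.068,-0.072,0.06,0,0,0],[-0.068,-0.072,0.07,0,0,0],[-0.068,-0.072,0.07,0,0,0]],
  ],
)

```text
clock: 5.58
tool_pos: [0.4938, -0.0532, 0.1174]
orientation: [179.8, 0.2, -33.3]
force: [-0.1, 0.4, -1.3]
opening: 0.0269
gripper_force: 30.0
```

```bash
python3 -c "
from h import *
from plant import ctrl
snap('scene','s3');o=ctrl.get_obs();print(o['tool_pos'],o['force'],o['moment'])
import cv2;im=np.load('s3.npz')['img'][170:340,110:300,::-1];cv2.imwrite('pics/s3c.png',cv2.resize(im,None,fx=3.5,fy=3.5,interpolation=cv2.INTER_CUBIC))"
```

```text
[ 0.49443554 -0.05301195  0.11837368] [-0.077699   -0.65559119 -1.39306266] [0.02517079 0.01102823 0.02987157]
```

View pics/s3c.png

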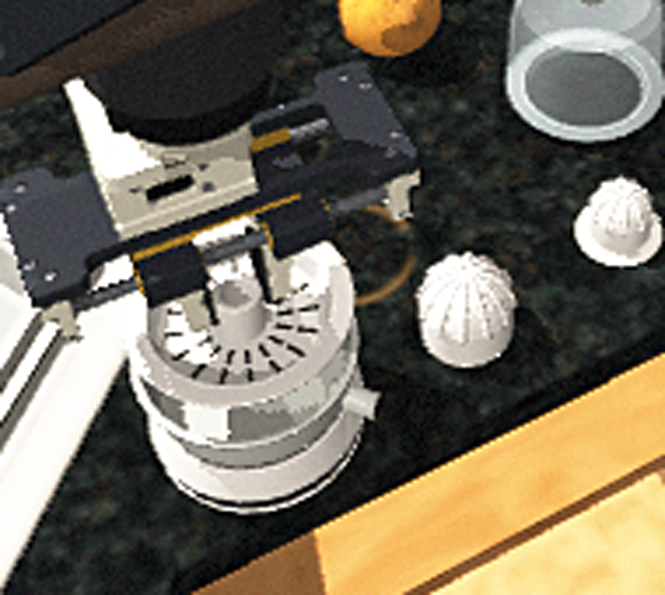

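The strainer is hovering over the bowl, with the hub at (240,305). Its bottom is below the spindle tip and the force is zero, so the spindle is in the hole. I seat it.

Emit:
send_rows(
  plan=[
    [[0,0,0.016,0,0,0],[0,0,0.032,0,0,0],[0,0,0.048,0,0,0],[0,0,0.06,0,0,0],[0,0,0.068,0,0,0],[0,0,0.072,0,0,0],[0,0,0.072,0,0,0]],
  ],
)

```text
clock: 6.22
tool_pos: [0.4948, -0.0524, 0.083]
orientation: [180.0, 0.0, -33.2]
force: [-0.5, -0.2, -1.2]
opening: 0.0264
gripper_force: 30.0
```

In the tool's units: 0.3 cm / 50 = 0.006, 0.15 cm / 50 = 0.003.

Emit:
send_rows(
  plan=[
    [[0,0,0.003,0,0,0],[0,0,0.006,0,0,0],[0,0,0.006,0,0,0]],
  ],
)

```text
clock: 6.47
tool_pos: [0.4955, -0.0523, 0.0814]
orientation: [-180.0, -0.0, -33.2]
force: [-1.3, 0.5, 6.3]
opening: 0.027
gripper_force: 30.0
```

Emit:
send_rows(
  plan=[
    [[0,0,0,0,0,0],[0,0,0,0,0,0],[0,0,0,0,0,0]],
  ],
  fingers=0.45,
)

```text
clock: 6.72
tool_pos: [0.4953, -0.0523, 0.0808]
orientation: [-180.0, -0.0, -33.2]
force: [-0.1, -0.0, 0.7]
opening: 0.0384
gripper_force: 0.0
```

In the tool's units: -13 cm / 50 = -0.26, -12 cm / 50 = -0.24.

Emit:
send_rows(
  plan=[
    [[0,0,-0.06,0,0,0],[0,0,-0.12,0,0,0],[0,0,-0.18,0,0,0],[0,0,-0.24,0,0,0],[0,0,-0.26,0,0,0],[0,0,-0.26,0,0,0]],
  ],
)

```text
clock: 7.22
tool_pos: [0.4969, -0.0522, 0.2138]
orientation: [-179.8, -0.3, -33.2]
force: [-0.1, 0.7, -0.0]
opening: 0.0396
gripper_force: 0.0
```

```bash
python3 -c "
from h import *
s=snap('wrist','w4');snap('top','t4')
for P in ([.491,-.051,.095],[.491,-.051,.083]): print(proj(s,np.array([P]))*800/512)
p=proj(s,circ(.491,-.051,[(.083,.0625)]))*800/512;print(p.min(0),p.max(0))
go(.372,-.2875,.13,-33)"
```

```text
[[400.22617685 307.25411878]]
[[400.09537887 301.98235088]]
[293.50439645 192.9082106 ] [506.89184313 399.92513177]
cm [ 2.63 26.41  8.02] rot [-0.04 -0.   -0.27]
```

View pics/w4.png

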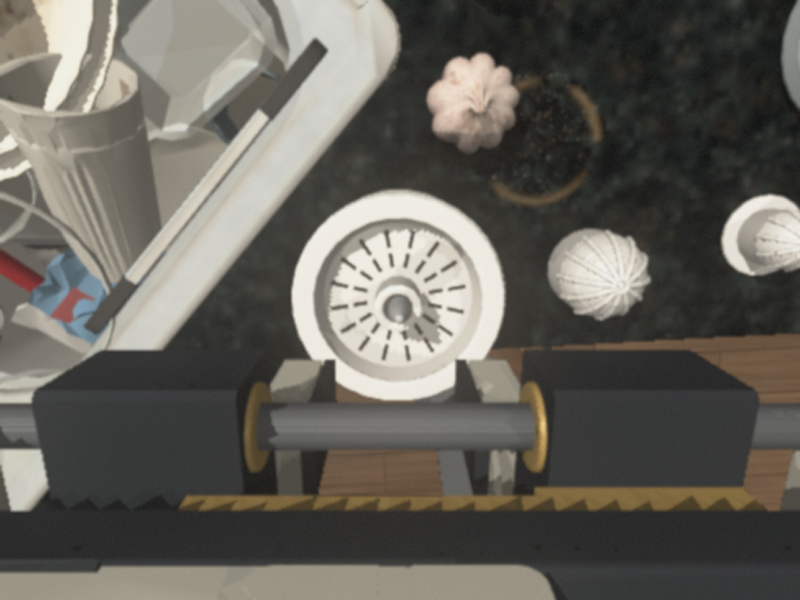

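The strainer is seated and centred: flange x 292–505, y 190–400 against a predicted 293–507, 193–400. Next is the small cone; I hover over it and measure its flange by blob extents.

In the tool's units: 26.4 cm / 50 = 0.528, 7 cm / 50 = 0.14.

Emit:
send_rows(
  plan=[
    [[0.052,0.528,0,0,0,0],[0.052,0.528,0,0,0,0],[0.052,0.528,0,0,0,0],[0.052,0.528,0.08,0,0,0],[0.052,0.528,0.14,0,0,0],[0.052,0.528,0.14,0,0,0],[0.052,0.528,0.14,0,0,0],[0.052,0.528,0.14,0,0,0]],
  ],
  fingers=0.62,
)

```text
clock: 7.98
tool_pos: [0.3666, -0.289, 0.1356]
orientation: [179.9, 0.5, -33.5]
force: [-0.4, 0.6, 1.6]
opening: 0.0546
gripper_force: 0.0
```

Emit:
send_rows(
  plan=[
    [[0,0,0,0,0,0],[0,0,0,0,0,0],[0,0,0,0,0,0]],
  ],
)

```text
clock: 8.23
tool_pos: [0.3725, -0.287, 0.1405]
orientation: [180.0, 0.0, -33.2]
force: [0.7, -0.2, 0.5]
opening: 0.0543
gripper_force: 0.0
```

```bash
cat >> h.py <<'E'
def blob(s,P,thr=110,rows=226):
    import cv2
    g=s["img"].min(2).copy();g[rows:]=0
    n,l,st,c=cv2.connectedComponentsWithStats((g>thr).astype(np.uint8))
    u,v=np.round(proj(s,np.array([P]))[0]).astype(int);
    L=l[v-6:v+7,u-6:u+7].ravel();L=L[L>0];x,y,w,h,a=st[np.bincount(L).argmax()]
    return (x-.5,x+w-.5,y-.5,y+h-.5),a
E
python3 -c "
from h import *
from plant import ctrl
o=ctrl.get_obs();print(o['tool_pos'],o['opening'])
s=snap('wrist','w5')
for th in (90,130):
  e,a=blob(s,[.372,-.287,.02],th);print(e,a,fit(s,M['small'],(*e[:3],None),(0,0),1))
p=proj(s,circ(.372,-.287,M['small']));print(p.min(0),p.max(0))
go(.372,-.287,.008,-33)"
```

```text
[ 0.3725218  -0.28696607  0.14050774] 0.054300349602735117
(np.float64(221.5), np.float64(284.5), np.float64(153.5), np.float64(216.5)) 3110 (array([ 0.3726, -0.287 ]), array([ 0.26, -0.26, -0.01]))
(np.float64(221.5), np.float64(284.5), np.float64(154.5), np.float64(215.5)) 2985 (array([ 0.3718, -0.2865]), array([ 0.29, -0.29, -0.01]))
[222.07785076 154.00817725] [284.52916812 215.43426562]
cm [-0.06  0.06 13.28] rot [-0.01 -0.02 -0.18]
```

Small cone confirmed at (.372,−.287), directly under the tool. I descend and grip.

In the tool's units: 13.2 cm / 50 = 0.264, 13 cm / 50 = 0.26.

Emit:
send_rows(
  plan=[
    [[0,0,0.07,0,0,0],[0,0,0.14,0,0,0],[0,0,0.2,0,0,0],[0,0,0.24,0,0,0],[0,0,0.26,0,0,0],[0,0,0.264,0,0,0],[0,0,0.264,0,0,0],[0,0,0.264,0,0,0]],
  ],
)

```text
clock: 8.95
tool_pos: [0.3732, -0.2872, 0.0094]
orientation: [-180.0, -0.1, -33.2]
force: [-0.4, 0.8, 0.3]
opening: 0.0544
gripper_force: 0.0
```

Emit:
send_rows(
  plan=[
    [[0,0,0,0,0,0],[0,0,0,0,0,0],[0,0,0,0,0,0],[0,0,0,0,0,0],[0,0,0,0,0,0]],
  ],
  fingers=0.3,
)

```text
clock: 9.37
tool_pos: [0.3727, -0.2876, 0.0094]
orientation: [-180.0, -0.1, -33.2]
force: [0.0, 3.4, 8.2]
opening: 0.039
gripper_force: 30.0
```

```bash
python3 -c "
from h import *
go(.491,-.051,.14,-33)"
```

```text
cm [ -3.05 -26.28 -13.05] rot [-0.03 -0.09 -0.25]
```

In the tool's units: -24 cm / 50 = -0.48, -20 cm / 50 = -0.4.

Emit:
send_rows(
  plan=[
    [[0,0,-0.08,0,0,0],[0,0,-0.16,0,0,0],[0,0,-0.24,0,0,0],[0,0,-0.28,0,0,0],[-0.02,-0.16,-0.28,0,0,0],[-0.04,-0.32,-0.28,0,0,0],[-0.06,-0.4,-0.28,0,0,0],[-0.06,-0.48,-0.28,0,0,0]],
  ],
)

```text
clock: 10.03
tool_pos: [0.4444, -0.1359, 0.1492]
orientation: [-179.9, -0.0, -33.3]
force: [0.5, -0.3, -0.5]
opening: 0.039
gripper_force: 30.0
```

In the tool's units: -2.3 cm / 50 = -0.046, -2 cm / 50 = -0.04.

Emit:
send_rows(
  plan=[
    [[0,-0.02,0,0,0,0],[0,-0.04,0,0,0,0],[0,-0.046,0,0,0,0],[0,-0.046,0,0,0,0],[0,-0.046,0,0,0,0],[0,-0.046,0,0,0,0]],
  ],
)

```text
clock: 10.53
tool_pos: [0.4564, -0.1191, 0.1484]
orientation: [180.0, 0.0, -33.3]
force: [-1.1, -0.2, -1.5]
opening: 0.0388
gripper_force: 30.0
```

```bash
python3 -c "
from h import *
from plant import ctrl
print(ctrl.get_obs()['tool_pos'],ctrl.get_obs()['opening'])
go(.4915,-.051,.1044,-33)"
```

```text
[ 0.45639298 -0.11907641  0.1484322 ] 0.03884635828637542
cm [-0.81 -7.62  4.4 ] rot [ 0.02  0.02 -0.34]
```

In the tool's units: -7.6 cm / 50 = -0.152, -6 cm / 50 = -0.12.

Emit:
send_rows(
  plan=[
    [[-0.008,-0.06,0,0,0,0],[-0.016,-0.12,0,0,0,0],[-0.016,-0.152,0,0,0,0],[-0.016,-0.152,0,0,0,0],[-0.016,-0.152,0,0,0,0],[-0.016,-0.152,0,0,0,0]],
  ],
)

```text
clock: 11.03
tool_pos: [0.4914, -0.0508, 0.1483]
orientation: [180.0, 0.0, -33.3]
force: [0.0, 0.2, -0.5]
opening: 0.0389
gripper_force: 30.0
```

In the tool's units: 3.2 cm / 50 = 0.064, 3 cm / 50 = 0.06.

Emit:
send_rows(
  plan=[
    [[0,0,0.016,0,0,0],[0,0,0.032,0,0,0],[0,0,0.048,0,0,0],[0,0,0.06,0,0,0],[0,0,0.064,0,0,0],[0,0,0.064,0,0,0]],
  ],
)

```text
clock: 11.53
tool_pos: [0.4914, -0.0504, 0.1156]
orientation: [179.9, 0.1, -33.3]
force: [0.2, -0.5, -0.6]
opening: 0.039
gripper_force: 30.0
```

Cone bottom is at .106, below the tip, with no contact force, so the spindle is in the bore. I seat and release.

In the tool's units: 1.3 cm / 50 = 0.026, 1.1 cm / 50 = 0.022.

Emit:
send_rows(
  plan=[
    [[0,0,0.01,0,0,0],[0,0,0.018,0,0,0],[0,0,0.022,0,0,0],[0,0,0.026,0,0,0],[0,0,0.026,0,0,0]],
  ],
)

```text
clock: 11.95
tool_pos: [0.492, -0.0501, 0.1047]
orientation: [180.0, -0.0, -33.2]
force: [-6.6, 2.5, 13.4]
opening: 0.0392
gripper_force: 30.0
```

Emit:
send_rows(
  plan=[
    [[0,0,0,0,0,0],[0,0,0,0,0,0],[0,0,0,0,0,0],[0,0,0,0,0,0]],
  ],
  fingers=0.65,
)

```text
clock: 12.28
tool_pos: [0.4921, -0.0501, 0.1035]
orientation: [-180.0, -0.0, -33.3]
force: [-0.7, 0.1, 0.0]
opening: 0.0556
gripper_force: 0.0
```

In the tool's units: -12 cm / 50 = -0.24, -9 cm / 50 = -0.18.

Emit:
send_rows(
  plan=[
    [[0,0,-0.06,0,0,0],[0,0,-0.12,0,0,0],[0,0,-0.18,0,0,0],[0,0,-0.24,0,0,0],[0,0,-0.24,0,0,0],[0,0,-0.24,0,0,0],[0,0,-0.24,0,0,0]],
  ],
)

```text
clock: 12.87
tool_pos: [0.4917, -0.0501, 0.2231]
orientation: [-180.0, 0.0, -33.3]
force: [-0.1, 0.3, -0.6]
opening: 0.0569
gripper_force: 0.0
```

```bash
python3 -c "
from h import *
from plant import ctrl
import cv2
s=snap('wrist','w6')
cv2.imwrite('pics/w6c.png',cv2.resize(s['img'][100:235,150:350,::-1],None,fx=3,fy=3,interpolation=cv2.INTER_CUBIC))
f=lambda z,r:(lambda p:print(((p.min(0)-[150,100])*3).round(),((p.max(0)-[150,100])*3).round()))(proj(s,circ(.491,-.051,[(z,r)])))
f(.099,.029);f(.083,.0625);
P=np.array([[.491,-.051,.141]]);print((proj(s,P)-[150,100])*3)
e,a=blob(s,[.421,-.170,.02],110);print('large',e,a,proj(s,circ(.42,-.17,M['large'])).min(0),proj(s,circ(.42,-.17,M['large'])).max(0))"
```

```text
[215. 168.] [410. 358.]
[113.  48.] [513. 438.]
[[313.67928447 304.71592585]]
large (np.float64(346.5), np.float64(410.5), np.float64(139.5), np.float64(195.5)) 2684 [346.50411893 138.84631171] [407.55528815 193.89682817]
```

View pics/w6c.png

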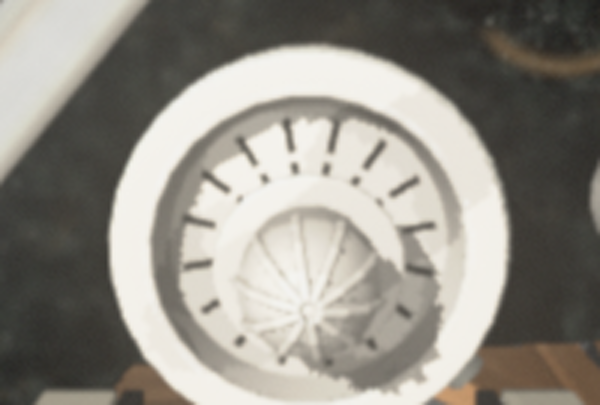

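The small cone sits flat on the hub. Its flange is at x 213–402, top 172, centred with the strainer flange at x 108–509. I confirmed the white large cone beside the bowl in the earlier crops (unflanged, white, not pink), so I go there turned −90° to clear the bowl.

```bash
python3 -c "
from h import *
go(.420,-.170,.223,-123)"
```

```text
cm [ 0.61 13.93 -0.03] rot [1.000e-01 2.000e-02 8.974e+01]
```

In the tool's units: 13.9 cm / 50 = 0.278, 12 cm / 50 = 0.24, 56 degrees / 90 = 0.6222.

Emit:
send_rows(
  plan=[
    [[0.012,0.08,0,0,0,0.0778],[0.012,0.16,0,0,0,0.1556],[0.012,0.24,0,0,0,0.2333],[0.012,0.278,0,0,0,0.3111],[0.012,0.278,0,0,0,0.3889],[0.012,0.278,0,0,0,0.4667],[0.012,0.278,0,0,0,0.5444],[0.012,0.278,0,0,0,0.6222]],
  ],
  fingers=0.9,
)

```text
clock: 13.58
tool_pos: [0.42, -0.1699, 0.2222]
orientation: [179.9, 0.0, -89.6]
force: [0.4, 0.2, -0.6]
opening: 0.0787
gripper_force: 0.0
```

In the tool's units: 6 cm / 50 = 0.12, 4 cm / 50 = 0.08, 33.7 degrees / 90 = 0.3744.

Emit:
send_rows(
  plan=[
    [[0,0,0,0,0,0.0778],[0,0,0.04,0,0,0.1556],[0,0,0.08,0,0,0.2333],[0,0,0.12,0,0,0.3111],[0,0,0.12,0,0,0.3744],[0,0,0.12,0,0,0.3744],[0,0,0.12,0,0,0.3744],[0,0,0.12,0,0,0.3744]],
  ],
)

```text
clock: 14.25
tool_pos: [0.421, -0.1697, 0.1635]
orientation: [180.0, -0.0, -122.8]
force: [-0.6, -0.7, 0.1]
opening: 0.0788
gripper_force: 0.0
```

```bash
python3 -c "
from h import *
from plant import ctrl
import cv2
o=ctrl.get_obs();print(o['tool_pos'],o['orientation'],o['joint_pos'].round(1) if hasattr(o['joint_pos'],'round') else o['joint_pos'])
s=snap('wrist','w7')
for th in (80,120):
  e,a=blob(s,[.420,-.170,.03],th);print(e,a,fit(s,M['large'],(*e[:3],None),(0,0),1))
p=proj(s,circ(.42,-.17,M['large']));print(p.min(0),p.max(0))
cv2.imwrite('pics/w7c.png',cv2.resize(s['img'][80:240,130:380,::-1],None,fx=2.4,fy=2.4,interpolation=cv2.INTER_CUBIC))
go(.42,-.17,.006,-123)"
```

```text
[ 0.42097857 -0.16970077  0.16352311] [ 1.79995718e+02 -1.36616576e-02 -1.22750293e+02] [  3.    2.5 -31.3   0.  -56.2 -35.8]
(np.float64(178.5), np.float64(511.5), np.float64(-0.5), np.float64(225.5)) 51379 (array([ 0.2799, -0.2325]), array([ 134.48, -120.69,   -6.51]))
(np.float64(217.5), np.float64(286.5), np.float64(150.5), np.float64(220.5)) 3445 (array([ 0.4202, -0.1701]), array([ 2.97, -2.97, -0.16]))
[220.71001272 150.35455278] [283.77888349 215.94876168]
cm [ 0.09  0.08 15.78] rot [-0.02  0.01  0.22]
```

View pics/w7c.png

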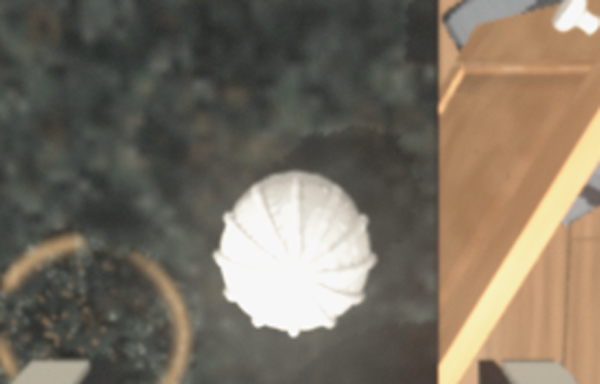

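The white ribbed cone is at (295,255) in the crop, directly under the tool and centred between the fingers. I descend and grip the skirt.

In the tool's units: 15.6 cm / 50 = 0.312, 15 cm / 50 = 0.3.

Emit:
send_rows(
  plan=[
    [[0,0,0.08,0,0,0],[0,0,0.16,0,0,0],[0,0,0.22,0,0,0],[0,0,0.27,0,0,0],[0,0,0.3,0,0,0],[0,0,0.312,0,0,0],[0,0,0.312,0,0,0],[0,0,0.312,0,0,0]],
  ],
)

```text
clock: 14.97
tool_pos: [0.4215, -0.1697, 0.0082]
orientation: [-180.0, 0.0, -122.9]
force: [0.5, -0.1, 0.5]
opening: 0.079
gripper_force: 0.0
```

Emit:
send_rows(
  plan=[
    [[0,0,0,0,0,0],[0,0,0,0,0,0],[0,0,0,0,0,0],[0,0,0,0,0,0],[0,0,0,0,0,0]],
  ],
  fingers=0.5,
)

```text
clock: 15.38
tool_pos: [0.4213, -0.1696, 0.0083]
orientation: [-179.9, 0.0, -122.9]
force: [-1.7, 1.7, 6.8]
opening: 0.0578
gripper_force: 30.0
```

```bash
python3 -c "
from h import *
go(.491,-.051,.18,-123)"
```

```text
cm [-13.76   0.58 -17.16] rot [-0.07  0.04  0.08]
```

In the tool's units: -17.5 cm / 50 = -0.35, -16 cm / 50 = -0.32.

Emit:
send_rows(
  plan=[
    [[0,0,-0.08,0,0,0],[0,0,-0.16,0,0,0],[0,0,-0.24,0,0,0],[0,0,-0.32,0,0,0],[0,0,-0.35,0,0,0],[-0.06,0.002,-0.35,0,0,0],[-0.14,0.006,-0.35,0,0,0],[-0.2,0.01,-0.35,0,0,0]],
  ],
)

```text
clock: 16.05
tool_pos: [0.4719, -0.0817, 0.1836]
orientation: [-179.9, 0.1, -123.0]
force: [0.0, 0.0, -0.5]
opening: 0.0579
gripper_force: 30.0
```

Emit:
send_rows(
  plan=[
    [[-0.04,0,0,0,0,0],[-0.07,0.002,0,0,0,0],[-0.076,0.002,0,0,0,0],[-0.076,0.002,0,0,0,0],[-0.076,0.002,0,0,0,0],[-0.076,0.002,0,0,0,0]],
  ],
)

```text
clock: 16.55
tool_pos: [0.4902, -0.0513, 0.1825]
orientation: [180.0, -0.0, -123.0]
force: [-0.3, -0.7, -1.2]
opening: 0.058
gripper_force: 30.0
```

```bash
python3 -c "
from h import *
from plant import ctrl
print(ctrl.get_obs()['tool_pos'],ctrl.get_obs()['opening'])
go(.4905,-.0505,.107,-123)"
```

```text
[ 0.49017449 -0.05133541  0.1824546 ] 0.05800184535374136
cm [-0.09  0.02  7.55] rot [ 0.02 -0.02  0.01]
```

In the tool's units: 6.5 cm / 50 = 0.13, 6 cm / 50 = 0.12.

Emit:
send_rows(
  plan=[
    [[0,0,0.03,0,0,0],[0,0,0.06,0,0,0],[0,0,0.08,0,0,0],[0,0,0.1,0,0,0],[0,0,0.12,0,0,0],[0,0,0.13,0,0,0],[0,0,0.13,0,0,0]],
  ],
)

```text
clock: 17.13
tool_pos: [0.4901, -0.0509, 0.1164]
orientation: [179.9, -0.1, -123.0]
force: [-0.6, 0.7, -0.6]
opening: 0.0581
gripper_force: 30.0
```

It is over the small cone without contact. I seat and release.

In the tool's units: 1.1 cm / 50 = 0.022, 1 cm / 50 = 0.02.

Emit:
send_rows(
  plan=[
    [[0,0,0.01,0,0,0],[0,0,0.016,0,0,0],[0,0,0.02,0,0,0],[0,0,0.022,0,0,0],[0,0,0.022,0,0,0]],
  ],
)

```text
clock: 17.55
tool_pos: [0.491, -0.0505, 0.1077]
orientation: [-180.0, 0.0, -122.9]
force: [-4.3, 0.6, 10.2]
opening: 0.0579
gripper_force: 30.0
```

Emit:
send_rows(
  plan=[
    [[0,0,0,0,0,0],[0,0,0,0,0,0],[0,0,0,0,0,0],[0,0,0,0,0,0]],
  ],
  fingers=0.9,
)

```text
clock: 17.88
tool_pos: [0.491, -0.0505, 0.1066]
orientation: [-180.0, 0.0, -122.9]
force: [-0.3, 0.0, 0.0]
opening: 0.0766
gripper_force: 0.0
```

In the tool's units: -13 cm / 50 = -0.26, -12 cm / 50 = -0.24.

Emit:
send_rows(
  plan=[
    [[0,0,-0.06,0,0,0],[0,0,-0.12,0,0,0],[0,0,-0.18,0,0,0],[0,0,-0.24,0,0,0],[0,0,-0.26,0,0,0],[0,0,-0.26,0,0,0],[0,0,-0.26,0,0,0]],
  ],
)

```text
clock: 18.47
tool_pos: [0.4909, -0.0504, 0.2366]
orientation: [-180.0, 0.1, -123.0]
force: [0.1, 0.9, -1.3]
opening: 0.0789
gripper_force: 0.0
```

```bash
python3 -c "
from h import *
import cv2
s=snap('wrist','w8')
cv2.imwrite('pics/w8c.png',cv2.resize(s['img'][100:235,150:350,::-1],None,fx=3,fy=3,interpolation=cv2.INTER_CUBIC))
f=lambda z,r:(lambda p:print(((p.min(0)-[150,100])*3).round(),((p.max(0)-[150,100])*3).round()))(proj(s,circ(.491,-.051,[(z,r)])))
f(.099,.029);f(.129,.029);f(.083,.0625)
print((proj(s,np.array([[.491,-.051,.160]]))-[150,100])*3)
go(.4555,-.3935,.234,-33)"
```

```text
[210. 162.] [397. 344.]
[200. 178.] [406. 377.]
[112.  47.] [495. 422.]
[[302.23608985 311.54881064]]
cm [ 30.67 -15.74   0.17] rot [ 5.000e-02  3.000e-02 -8.996e+01]
```

View pics/w8c.png

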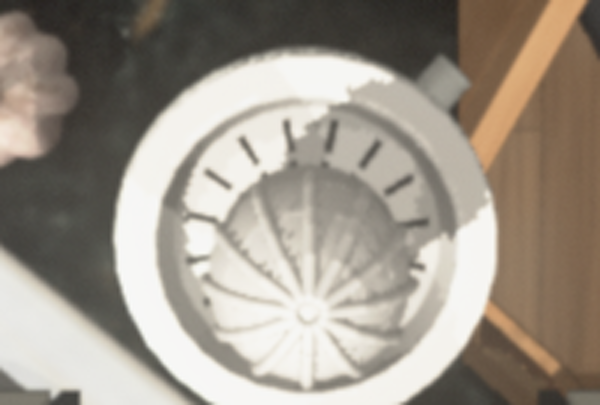

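The large cone is seated: apex at (308,312) against a predicted (302,312). Now the cover, turning back to yaw −33.

In the tool's units: 28 cm / 50 = 0.56, 24.5 cm / 50 = 0.49, -56 degrees / 90 = -0.6222.

Emit:
send_rows(
  plan=[
    [[0.07,-0.036,0,0,0,-0.0778],[0.14,-0.072,0,0,0,-0.1556],[0.21,-0.108,0,0,0,-0.2333],[0.28,-0.144,0,0,0,-0.3111],[0.35,-0.18,0,0,0,-0.3889],[0.42,-0.216,0,0,0,-0.4667],[0.49,-0.252,0,0,0,-0.5444],[0.56,-0.288,0,0,0,-0.6222]],
  ],
  fingers=0.57,
)

```text
clock: 19.18
tool_pos: [0.461, -0.3411, 0.2347]
orientation: [179.9, 0.1, -72.4]
force: [1.2, -0.1, -0.2]
opening: 0.0501
gripper_force: 0.0
```

In the tool's units: -34 degrees / 90 = -0.3778.

Emit:
send_rows(
  plan=[
    [[0,0,0,0,0,-0.0778],[0,0,0,0,0,-0.1556],[0,0,0,0,0,-0.2333],[0,0,0,0,0,-0.3111],[0,0,0,0,0,-0.3778],[0,0,0,0,0,-0.3778],[0,0,0,0,0,-0.3778]],
  ],
)

```text
clock: 19.77
tool_pos: [0.4615, -0.3395, 0.2351]
orientation: [180.0, 0.1, -38.9]
force: [-0.1, 0.8, 1.0]
opening: 0.0498
gripper_force: 0.0
```

```bash
python3 -c "
from h import *
from plant import ctrl
print(ctrl.get_obs()['tool_pos'],ctrl.get_obs()['orientation'])
go(.4555,-.3925,.21,-33)"
```

```text
[ 0.46154769 -0.33949768  0.23508716] [ 1.79958741e+02  1.37829300e-01 -3.89253771e+01]
cm [2.87 4.5  2.51] rot [ 0.03  0.14 -5.93]
```

In the tool's units: 4.5 cm / 50 = 0.09, 2.9 cm / 50 = 0.058, -6 degrees / 90 = -0.0667.

Emit:
send_rows(
  plan=[
    [[0.03,0.046,0.024,0,0,-0.0333],[0.058,0.09,0.05,0,0,-0.0667],[0.058,0.09,0.05,0,0,-0.0667],[0.058,0.09,0.05,0,0,-0.0667],[0.058,0.09,0.05,0,0,-0.0667]],
  ],
)

```text
clock: 20.18
tool_pos: [0.4563, -0.3929, 0.2111]
orientation: [180.0, 0.1, -32.9]
force: [1.4, 0.2, 0.2]
opening: 0.05
gripper_force: 0.0
```

```bash
python3 -c "
from h import *
import cv2
from plant import ctrl
print(ctrl.get_obs()['tool_pos'],ctrl.get_obs()['orientation'])
s=snap('wrist','w9')
cv2.imwrite('pics/w9c.png',cv2.resize(s['img'][100:240,150:350,::-1],None,fx=3,fy=3,interpolation=cv2.INTER_CUBIC))
print((proj(s,np.array([[.4555,-.3925,z] for z in (.12,.094)]))-[150,100])*3)
p=proj(s,circ(.4555,-.3925,[(.12,.0115)]));print((p.min(0)-[150,100])*3,(p.max(0)-[150,100])*3)"
```

```text
[ 0.45631805 -0.39288259  0.21106938] [ 1.79989875e+02  6.17107025e-02 -3.29178214e+01]
[[309.6231309  298.1701664 ]
 [309.43924352 273.89781693]]
[266.20124261 255.88885291] [353.04514764 339.47762896]
```

View pics/w9c.png

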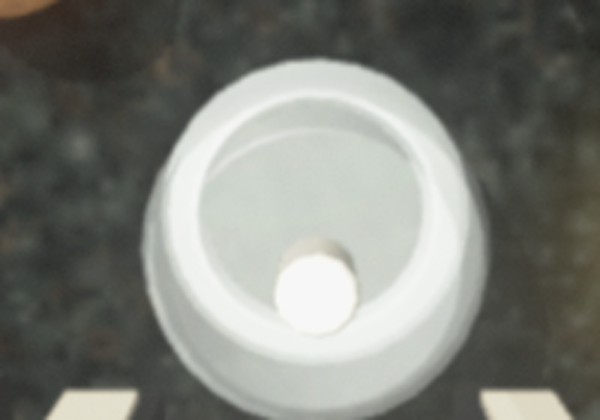

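The knob top is at (315,295) against a predicted (310,298), so the knob is at about (.4554,−.3943). I descend to TCP z ≈ .099 and grip.

```bash
python3 -c "
from h import *
go(.4554,-.3943,.099,-33)"
```

```text
cm [-0.02  0.2  11.26] rot [0.   0.01 0.15]
```

Emit:
send_rows(
  plan=[
    [[0,0.004,0.06,0,0,0],[0,0.004,0.12,0,0,0],[0,0.004,0.17,0,0,0],[0,0.004,0.204,0,0,0],[0,0.004,0.22,0,0,0],[0,0.004,0.224,0,0,0],[0,0.004,0.224,0,0,0]],
  ],
)

```text
clock: 20.82
tool_pos: [0.456, -0.3945, 0.1001]
orientation: [180.0, -0.0, -32.7]
force: [0.6, 0.1, 0.3]
opening: 0.05
gripper_force: 0.0
```

Emit:
send_rows(
  plan=[
    [[0,0,0,0,0,0],[0,0,0,0,0,0],[0,0,0,0,0,0],[0,0,0,0,0,0],[0,0,0,0,0,0]],
  ],
  fingers=0.1,
)

```text
clock: 21.23
tool_pos: [0.4557, -0.3948, 0.1002]
orientation: [-180.0, -0.1, -32.7]
force: [-0.4, -0.8, 1.7]
opening: 0.0222
gripper_force: 29.5
```

```bash
python3 -c "
from h import *
go(.491,-.051,.285,-33)"
```

```text
cm [-15.6  -30.83 -18.49] rot [-0.01 -0.06  0.27]
```

In the tool's units: -15.5 cm / 50 = -0.31, -15 cm / 50 = -0.3.

Emit:
send_rows(
  plan=[
    [[0,0,-0.04,0,0,0],[0,0,-0.1,0,0,0],[0,0,-0.16,0,0,0],[-0.03,-0.06,-0.19,0,0,0],[-0.06,-0.12,-0.22,0,0,0],[-0.09,-0.18,-0.25,0,0,0],[-0.12,-0.24,-0.28,0,0,0],[-0.15,-0.3,-0.31,0,0,0]],
  ],
)

```text
clock: 21.9
tool_pos: [0.473, -0.2265, 0.2554]
orientation: [-180.0, -0.0, -32.8]
force: [1.3, -0.2, -1.7]
opening: 0.0224
gripper_force: 30.0
```

Emit:
send_rows(
  plan=[
    [[-0.03,-0.06,-0.04,0,0,0],[-0.06,-0.12,-0.06,0,0,0],[-0.09,-0.18,-0.06,0,0,0],[-0.12,-0.24,-0.06,0,0,0],[-0.14,-0.28,-0.06,0,0,0],[-0.16,-0.316,-0.06,0,0,0],[-0.16,-0.316,-0.06,0,0,0],[-0.16,-0.316,-0.06,0,0,0]],
  ],
)

```text
clock: 22.57
tool_pos: [0.4915, -0.0509, 0.2847]
orientation: [-180.0, 0.0, -32.6]
force: [0.0, -0.5, -1.2]
opening: 0.022
gripper_force: 30.0
```

```bash
python3 -c "
from h import *
from plant import ctrl
o=ctrl.get_obs();print(o['tool_pos'],o['opening'],o['force'])
t=snap('top','t10');s=snap('scene','s10')
go(.4915,-.0505,.177,-33)"
```

```text
[ 0.49146828 -0.05086308  0.28468096] 0.021952086795315656 [ 0.04279282 -0.51491104 -1.15830999]
cm [-0.07 -0.14 10.76] rot [0.01 0.01 0.28]
```

In the tool's units: 9.6 cm / 50 = 0.192, 9.2 cm / 50 = 0.184.

Emit:
send_rows(
  plan=[
    [[0,-0.002,0.04,0,0,0],[0,-0.002,0.08,0,0,0],[0,-0.002,0.12,0,0,0],[0,-0.002,0.15,0,0,0],[0,-0.002,0.17,0,0,0],[0,-0.002,0.184,0,0,0],[0,-0.002,0.192,0,0,0],[0,-0.002,0.192,0,0,0]],
  ],
)

```text
clock: 23.33
tool_pos: [0.492, -0.0513, 0.1882]
orientation: [180.0, 0.0, -32.8]
force: [-0.1, 0.2, -0.3]
opening: 0.0226
gripper_force: 30.0
```

In the tool's units: 1.1 cm / 50 = 0.022, 0.9 cm / 50 = 0.018.

Emit:
send_rows(
  plan=[
    [[0,0,0.006,0,0,0],[0,0,0.012,0,0,0],[0,0,0.018,0,0,0],[0,0,0.022,0,0,0],[0,0,0.022,0,0,0]],
  ],
)

```text
clock: 23.75
tool_pos: [0.4923, -0.0509, 0.1778]
orientation: [180.0, -0.0, -32.7]
force: [-0.3, 0.1, -0.4]
opening: 0.022
gripper_force: 30.0
```

In the tool's units: 0.2 cm / 50 = 0.004, 0.1 cm / 50 = 0.002.

Emit:
send_rows(
  plan=[
    [[0,0,0.002,0,0,0],[0,0,0.004,0,0,0],[0,0,0.004,0,0,0]],
  ],
)

```text
clock: 24.0
tool_pos: [0.4924, -0.0511, 0.1776]
orientation: [-180.0, -0.1, -32.7]
force: [-7.0, 1.3, 16.3]
opening: 0.0222
gripper_force: 30.0
```

Emit:
send_rows(
  plan=[
    [[0,0,0,0,0,0],[0,0,0,0,0,0],[0,0,0,0,0,0],[0,0,0,0,0,0]],
  ],
  fingers=0.57,
)

```text
clock: 24.33
tool_pos: [0.4921, -0.0509, 0.1755]
orientation: [180.0, 0.0, -32.7]
force: [-0.2, -0.3, -0.1]
opening: 0.0441
gripper_force: 0.0
```

In the tool's units: -9 cm / 50 = -0.18, -8 cm / 50 = -0.16.

Emit:
send_rows(
  plan=[
    [[0,0,-0.04,0,0,0],[0,0,-0.08,0,0,0],[0,0,-0.14,0,0,0],[0,0,-0.18,0,0,0],[0,0,-0.18,0,0,0],[-0.16,0.16,-0.18,0,0,0],[-0.16,0.16,-0.18,0,0,0],[-0.16,0.16,-0.18,0,0,0]],
  ],
)

```text
clock: 25.0
tool_pos: [0.3789, -0.0755, 0.2643]
orientation: [179.9, 0.1, -32.8]
force: [-1.2, 0.1, -0.2]
opening: 0.05
gripper_force: 0.0
```

```bash
python3 -c "
from h import *
import cv2
s=snap('scene','s11')
c=lambda z,r:proj(s,circ(.491,-.051,[(z,r)]))
im=s['img'][:,:,::-1].copy()[130:340,100:380]
cv2.imwrite('pics/s11c.png',cv2.resize(im,None,fx=2.8,fy=2.8,interpolation=cv2.INTER_CUBIC))
print((c(.083,.0625).min(0)-[100,130])*2.8,(c(.083,.0625).max(0)-[100,130])*2.8,(proj(s,np.array([[.491,-.051,.197]]))-[100,130])*2.8)"
```

```text
[133.5130457  313.22931051] [314.84004556 464.76830359] [[202.27606057 280.2967755 ]]
```

View pics/s11c.png

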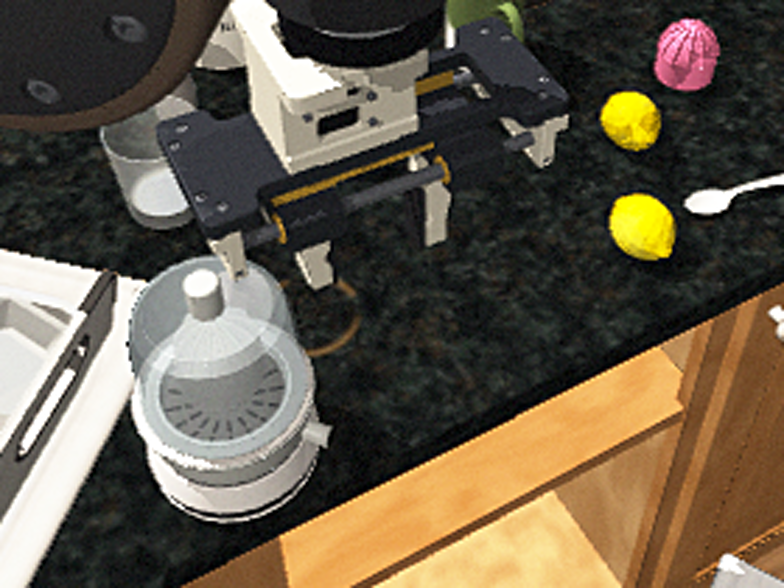

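The cover is seated level. The knob top is at (203,280) against a predicted (202,280), and the arm is clear. I hand the job in.

In the tool's units: -2 cm / 50 = -0.04.

Emit:
send_rows(
  plan=[
    [[0,0,-0.04,0,0,0],[0,0,-0.04,0,0,0],[0,0,-0.04,0,0,0],[0,0,-0.04,0,0,0]],
  ],
)

```text
clock: 25.38
tool_pos: [0.3816, -0.0748, 0.2851]
orientation: [-180.0, 0.0, -32.7]
force: [0.4, 0.7, 0.0]
opening: 0.05
gripper_force: 0.0
```

```bash
python3 -c "
from plant import ctrl
print(ctrl.close_job())"
```

```text
the job is handed in; nothing more can be done
None
```

The juicer is reassembled in order (strainer, small cone, large cone, cover), each part let go before the next was fetched, and the job was handed in at about 25 s; the hand-in gave no verdict, and the arm met none of the bystanders that I could see.

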